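# Seat the pressing platen on the compression jig

### The job

Fit the drilled square platen onto the compression jig: lower it, hub up and square, over the tall guide rod without letting it bind or drop, then, pressing only lightly on the sprung key at the rod's foot, turn it by feel until its cross slot drops over the key, and turn no further. Keep hold of it until it lies fully home, flat on the jig's base, then let go and leave everything else on the bench as it is.

Things in the scene. Friction and masses are not known exactly. Their poses are not given: they have to be found in the camera images.
- platen: Loose bare-aluminium platen, 0.4 to 0.65 kg, lying hub up at any yaw: square plate 80 x 80 mm, 21 mm thick, with a square hub 34 x 34 mm standing 45 mm above it (66 mm high in all), sides parallel to the plate's. A 17.5 mm bore runs vertically through its centre. Origin: centre of the underside; z up along the bore; x, y parallel to the sides.
- slot (a point): Centre of the cross slot in the platen's underside (same point as its origin): two slots 10 mm wide, 11 mm deep, running right across from side to side, one along the platen's x, one along its y, with a 22 mm square recess in the middle. So it fits the key at every quarter turn. The 17.5 mm bore begins 11 mm above the underside.
- jig: Compression jig screwed to the bench: grey base block 120 x 120 x 25 mm; a steel guide rod, 16 mm diameter, stands vertically from its centre to 110 mm above the bench (85 mm above the block). Origin: centre of the block's underside, on the bench; z up along the rod; x, y parallel to the block's sides. Contact between platen and jig must stay below 50 N (all touching points added up).
- rod_tip (a point): Centre of the guide rod's top, 110 mm above the bench. The rod's top 6 mm taper from 16 to 10 mm diameter.
- rod_foot (a point): Point on the rod's axis at the top face of the jig's base block, 25 mm above the bench: the platen's origin is here when it is home.
- key_top (a point): Rod axis at the height of the key's top, 10 mm above the block. The key: a straight steel bar 50 mm long, 6 mm wide, across the rod's foot; stiff friction (1.2 N m) keeps its direction, which is not reported. Sprung: it gives 4 mm (2 N to start, 6 N at its stop), then is rigid, so a platen not lined up stays at least 6 mm above the block.
- key_turn_centre (a point): Rod axis at the block's top face. The key's direction differs each time, 17 to 73 degrees counter-clockwise (seen from above) from the block's x axis: a platen square with the block never fits, but turned counter-clockwise from there it comes into line within 73 degrees. It goes over the key within about 4 degrees and then sinks to the block; turning on after that strains the key.
- test_block: Bystander: steel hardness test block, a disc 52 mm across, 14 mm high. Origin: centre of its underside.
- beaker: Bystander: glass beaker 56 mm across, 75 mm high. Origin: centre of its underside.
- loose_collar: Bystander: dark steel collar 44 mm across with a 24 mm hole, 18 mm high. Origin: centre of its underside.
- spanner: Bystander: steel spanner 150 mm long, lying. Origin: centre of its underside.
- driver: Bystander: screwdriver 170 mm long, lying. Origin: centre of its underside.
Things that resemble listed ones, but are neither listed nor needed, are in the scene too. Several things have the shape of the jig; the one meant has the colours described above. There is more than one size of the platen; the job needs the largest.

How it is judged:
On the way:
1. the platen is on the guide rod, upright, partly lowered (horizontal distance between platen and rod_foot below 0.004 m and z of platen in the frame of rod_foot between 0.004 and 0.062 m and angle between platen's own z axis and vertical below 0.1 rad), for 0.1 s.
At the end, for the whole second after the job is handed in: The platen is on the rod (axes within 3 mm), upright within 0.03 rad, its underside within 2.5 mm of the top of the jig's base block, at rest and let go (horizontal distance between platen and rod_foot below 0.003 m and z of platen in the frame of rod_foot below 0.0025 m and angle between platen's own z axis and vertical below 0.03 rad and linear speed of platen below 0.01 m/s); the robot touches nothing.
It fails at once if the platen is forced or dropped onto the jig: more than 50 N between them, all touching points added up (contact force between platen and jig above 50 N).
It fails at once if a bystander is moved more than 20 mm (distance of any of test_block, beaker, loose_collar, spanner, driver from where it was at the start of the episode above 0.02 m).
It also fails if it takes over 64 s, if anything falls off the work surface, if the arm or the gripper's body presses on something with over 40 N, if the wrist force passes 120 N, or if a joint passes its speed limit or range.

### The arm

A 6-joint arm with a two-finger parallel gripper is mounted at the origin on the work surface. World frame = base frame: x ahead of the robot, y to its left, z up, the work surface at z = 0. Lengths are in m, angles in rad, forces in N, time in s.
With the tool pointing down it reaches from about 0.225 to 0.875 m from the base axis. Payload 3.4 kg.
Tool frame: the origin (TCP) lies at the very end of the fingers, on their centre line; the grasp point (between the pads) lies 19 mm behind it; z points along the fingers, y is the line along which they close (so a half turn about z gives the same grasp; the last joint's range is limited). The gripper opens to 85 mm and grips with 20 to 120 N. Pads are 22 mm wide; open, the fingers measure 114 mm over their backs; the gripper's body (76 mm by 85 mm) begins 54 mm behind the grasp point. The pads swing forward as they close: fully open they stand 13 mm farther back than shut.
Start: joints at [1.005, 0.276, 1.505, -0, 1.361, -0.121], TCP at [0.247, 0.519, 0.231] pointing down, gripper open.
Joint ranges: [-2.89, 2.89], [-0.75, 2.08], [0.22, 2.7], [-1.18, 4.32], [0.11, 2.71], [-2.7, 2.7]. Speed limits (rad/s): [2.57, 2.57, 3.14, 3.14, 3.14, 3.14].

### API

Orientations are given as a unit quaternion [w, x, y, z].
In Python, from rig import get_state, optics, sign_off gives the robot as it stands.
- The arm moves only by the tool send_rows, never from a script. Its argument "increments" is a list of rows, each an object with "gripper": the gripper's target within -1 to 1 (shut at 1, half-way at 0, fully open at -1); "linear": the shift along the world's x, y, z in m, a list of three; "delta_rot": the turn, a rotation vector about the world's x, y, z in rad, a list of three. In form: [{"gripper": gripper, "linear": [dx, dy, dz], "delta_rot": [rx, ry, rz]}, ...]. A call has 1 to 8 rows; each row is the pose to reach, as a shift and turn from the pose commanded when the call began; what a row does not reach only later rows make up. A row lasts 1/10 s, in which the tool goes at most 50 mm and 8.59 degrees, less where a joint would pass 70% of its speed; a pose out of reach is approached as far as the arm can. A call with a gripper value outside its range is refused whole. The fingers move at their own pace and stop on an object; "newtons" is the grip in N (left out, the last holds). Time passes only in rows, so rows that repeat a pose let the fingers close. It gives the time, the measured TCP pose, the force, the opening and the grip force at its end, in the units of the state.
- get_state(): the state, without advancing time (a new reading comes with each control period).
- optics.get_image(name): name is "side" or "top"; returns a dict with "pixels" (384x512x3 uint8, blue, green, red), "K" (3x3 intrinsics, pixels), "k1" (the pictures are not rectified: a ray, as slopes to the right and down, at radius r is drawn at 1 + k1 r^2 times it, then the intrinsics apply), "rvec" (rotation vector, rad) and "tvec" (3), from world to camera coordinates, as OpenCV has them. Camera axes: x right, y down, z forward; pixel columns grow to the right and rows downward; lengths in m; the calibration is good to about 2 mm. A picture is of the moment at which its call begins. There is no depth.
- sign_off(): hands the job in; it is judged then, once.
The state is a dict: "clock": time; "qpos": joint angles; "qd": joint speeds; "effort": joint torques, N m; "position": TCP position; "ee_rot": TCP orientation; "contact_force": force on the tool from outside, world axes, zero at the start; "moment": the same for the moment, N m; "width": finger opening in m; "gripper_force": force on a finger pad.
Only numpy, scipy, OpenCV 4.12 (cv2) and the standard library are available. Lean on these libraries where they do the work, as an engineer would, in place of code of your own. Each camera call takes 0.05 s, during which the arm holds its last target. There are 200 camera calls.

## Working session

There is one attempt and no reset: what is moved stays moved. The work goes in short steps, Python scripts to look and compute and a tool call to move; the robot and the scene stay as the last step left them, time stands still between calls to the robot, and variables do not carry over. Pictures are saved under pics/ and viewed, at most 10 in all, crops included, and the job is handed in when it is done.

Besides the shell and the picture viewer there is one more tool, called after "Emit:" by a JSON object that holds its "fn" and its "kwargs". send_rows: Moves the arm, as the interface text tells. Its arguments: {"type":"object","properties":{"increments":{"type":"array"},"newtons":{"type":"number"}},"required":["increments"]}

```bash
mkdir -p pics; cat > h.py <<'E'
import numpy as np, cv2
from rig import get_state, optics, sign_off
def grab(n,save=None):
    d=optics.get_image(n)
    if save: cv2.imwrite('pics/'+save,d['pixels'])
    return d
def rays(d,px):
    K=np.array(d['K']);k=d['k1'];px=np.atleast_2d(np.array(px,float))
    x=cv2.undistortPoints(px.reshape(-1,1,2),K,np.array([k,0,0,0,0.])).reshape(-1,2)
    R=cv2.Rodrigues(np.array(d['rvec'],float))[0];t=np.array(d['tvec'],float).ravel()
    return -R.T@t,(np.c_[x,np.ones(len(x))]@R)
def onz(d,px,z):
    c,r=rays(d,px); s=(z-c[2])/r[:,2]; return c+r*s[:,None]
def proj(d,P):
    return cv2.projectPoints(np.array(P,float).reshape(-1,1,3),np.array(d['rvec'],float),np.array(d['tvec'],float),np.array(d['K']),np.array([d['k1'],0,0,0,0.]))[0].reshape(-1,2)
E
python3 - <<'E'
from h import *
for n in ('top','side'):
    d=grab(n,n+'0.png'); print(n,d['k1'],rays(d,[[256,192]]),d['K'])
print(get_state())
E
```

```text
top -0.034122253180533954 (array([0.36631225, 0.04245266, 1.41982567]), array([[ 0.13115813, -0.00569272, -0.99151874]])) [[446.65935619   0.         248.33310932]
 [  0.         446.65935619 188.85333039]
 [  0.           0.           1.        ]]
side -0.17364996637234154 (array([ 0.22668269, -0.76284275,  0.67354872]), array([[ 0.28404741,  0.78184293, -0.55512004]])) [[449.49767064   0.         252.35969727]
 [  0.         449.49767064 188.69789846]
 [  0.           0.           1.        ]]
{'clock': 0.1, 'qpos': array([ 1.00500329e+00,  2.76549179e-01,  1.50599848e+00, -1.97503432e-05,
        1.36069732e+00, -1.21030868e-01]), 'qd': array([ 9.57182900e-06, -2.52155781e-03, -2.89304899e-03, -6.27929042e-05,
        8.71889166e-05, -8.43258503e-04]), 'effort': array([ 2.30645266e-03, -4.17698658e+01, -2.46404493e+01, -4.16927160e-04,
        5.79271451e-03,  2.13844805e-05]), 'position': array([0.24716633, 0.51865205, 0.23051948]), 'ee_rot': array([-2.69079046e-04,  2.20550605e-01,  9.75375183e-01, -7.81178511e-04]), 'contact_force': array([-0.17904405,  0.12644574,  0.1269688 ]), 'moment': array([-0.04645792, -0.02122998,  0.02250241]), 'gripper_force': 0.0, 'width': 0.08527539493558703}
```

View pics/top0.png

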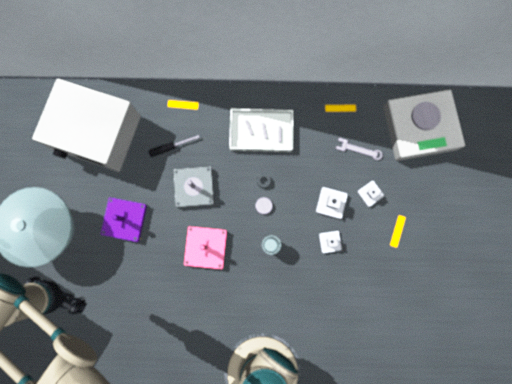

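View pics/side0.png

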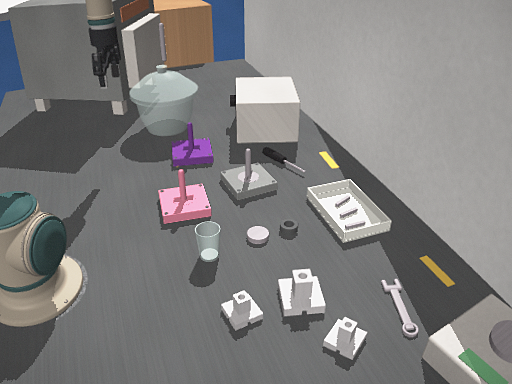

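The top view shows the only grey jig at (194,187); the other two are purple (124,220) and pink (206,248). There are three platens: (332,203), (371,194) and (330,242). (332,203), seen in the side view at (301,293), looks largest. I'll measure them and confirm in an enlarged crop.

```bash
python3 - <<'E'
from h import *
d=grab('top'); s=grab('side')
def comp(im,lo,hi,roi,satmax=60):
    x0,y0,x1,y1=roi; c=im[y0:y1,x0:x1]; g=c.min(2); sat=c.max(2).astype(int)-g
    m=((g>lo)&(g<hi)&(sat<satmax)).astype(np.uint8)
    n,l,st,ce=cv2.connectedComponentsWithStats(m)
    k=1+np.argmax(st[1:,4]); cn=max(cv2.findContours((l==k).astype(np.uint8),cv2.RETR_EXTERNAL,cv2.CHAIN_APPROX_NONE)[0],key=cv2.contourArea)
    return cn.reshape(-1,2).astype(np.float32)+[x0,y0]
for nm,roi,z,lo in (('A',(305,180,356,225),.021,150),('B',(353,175,392,212),.021,150),('C',(312,226,352,262),.021,150),('jig',(165,158,222,216),.025,85)):
    cn=comp(d['pixels'],lo,256,roi)
    w=onz(d,cn,z)[:,:2].astype(np.float32)
    print(nm,cv2.minAreaRect(w), cv2.minAreaRect(cn.astype(np.float32))[0])
a=cv2.resize(d['pixels'][165:265,290:410],None,fx=4,fy=4,interpolation=2)
b=cv2.resize(s['pixels'][255:365,210:380],None,fx=3,fy=3.0,interpolation=2)
c=cv2.resize(d['pixels'][155:220,160:230],None,fx=4,fy=4,interpolation=2)
o=np.zeros((600,800,3),np.uint8);o[:260,:280]=c[:260];o[:330,290:800]=b
o[330:600,0:480]=a[50:320]
cv2.imwrite('pics/crop.png',o)
E
```

```text
A ((0.5246927738189697, -0.20293113589286804), (0.08675197511911392, 0.08652796596288681), 75.79786682128906) (331.2059020996094, 202.17648315429688)
B ((0.5564981698989868, -0.3263656198978424), (0.0646621361374855, 0.06595468521118164), 36.508384704589844) (370.1600036621094, 192.88002014160156)
C ((0.4015125334262848, -0.19876176118850708), (0.06540986150503159, 0.06578131020069122), 9.349726676940918) (329.7799377441406, 241.45997619628906)
jig ((0.5647304654121399, 0.23450502753257751), (0.1822628378868103, 0.17997699975967407), 1.3498064279556274) (193.0, 186.5)
```

View pics/crop.png

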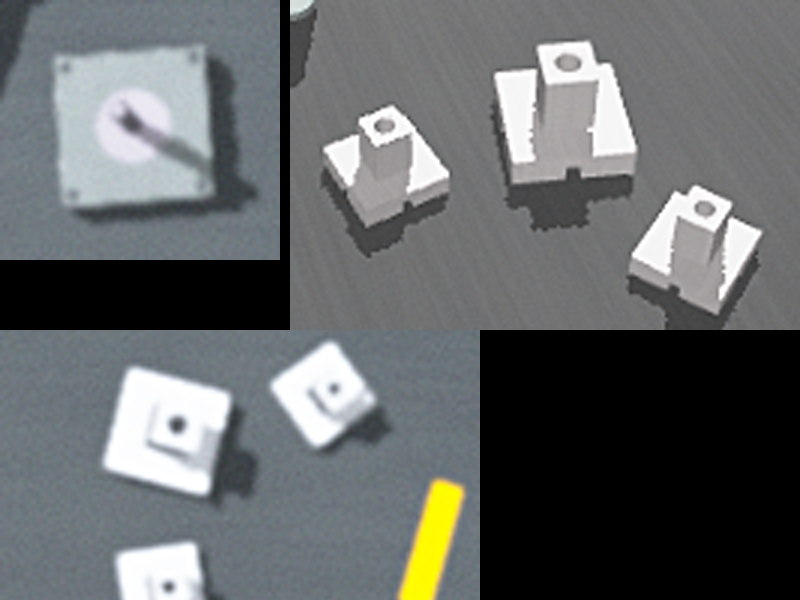

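The crop confirms (332,203) is the largest platen: about 80 mm after allowing for mask bloom, against about 60 mm for the other two. Next: its bore, and the grey jig's rod and edges, across both views.

```bash
cat >> h.py <<'E'
def tri(d,p,s,q):
    c1,r1=rays(d,p);c2,r2=rays(s,q);a=r1[0]/np.linalg.norm(r1);b=r2[0]/np.linalg.norm(r2)
    t=np.linalg.lstsq(np.c_[a,-b],c2-c1,rcond=None)[0];P=c1+a*t[0];Q=c2+b*t[1]
    return (P+Q)/2,np.linalg.norm(P-Q)
E
python3 - <<'E'
from h import *
d=grab('top'); s=grab('side')
def dark(im,x0,y0,x1,y1):
    c=im[y0:y1,x0:x1].min(2).astype(float); w=np.clip(np.median(c)*.8-c,0,None)
    yy,xx=np.mgrid[y0:y1,x0:x1]; return [(w*xx).sum()/w.sum(),(w*yy).sum()/w.sum()]
# bore in top crop approx (177,425-330)/4+(290,177)
p=dark(d['pixels'],331,198,338,205)
q=dark(s['pixels'],298,271,308,280)
print('bore',p,q,tri(d,p,s,q),onz(d,p,.066),onz(s,q,.066))
# jig rough: corners in top, mask with light threshold
im=d['pixels']; g=im[155:220,160:230].astype(int); 
for y in (170,187,200): print(y,[tuple(v) for v in im[y,168:222:3].tolist()][:18])
o=np.hstack([cv2.resize(im[160:215,168:220],None,fx=7,fy=7,interpolation=0),cv2.resize(s['pixels'][143:203,217:279],None,fx=6,fy=385/60,interpolation=0)])
cv2.imwrite('pics/jig.png',o);print(o.shape)
E
```

```text
bore [np.float64(333.81337480559876), np.float64(200.69828926905132)] [np.float64(302.160409556314), np.float64(275.64846416382255)] (array([ 0.52467722, -0.20393003,  0.0611395 ]), np.float64(0.00020558389281259427)) [[ 0.52401304 -0.20301317  0.066     ]] [[ 0.52241563 -0.20838273  0.066     ]]
170 [(126, 120, 109), (125, 119, 111), (198, 196, 181), (183, 182, 170), (202, 196, 181), (200, 200, 187), (207, 205, 194), (209, 207, 194), (204, 201, 188), (207, 203, 191), (206, 204, 192), (204, 198, 187), (201, 200, 190), (170, 167, 154), (168, 165, 157), (78, 75, 68), (115, 108, 105), (130, 122, 115)]
187 [(132, 124, 116), (131, 119, 112), (159, 155, 142), (203, 199, 188), (205, 201, 189), (216, 207, 200), (240, 231, 234), (237, 222, 226), (129, 117, 119), (140, 125, 129), (188, 171, 176), (228, 214, 215), (205, 202, 191), (204, 199, 187), (203, 200, 185), (69, 68, 64), (72, 69, 62), (121, 113, 102)]
200 [(129, 124, 115), (129, 122, 115), (152, 148, 134), (207, 203, 191), (204, 200, 189), (198, 194, 182), (202, 196, 183), (202, 199, 189), (206, 202, 190), (201, 198, 187), (205, 201, 191), (204, 200, 187), (204, 202, 190), (206, 203, 191), (151, 147, 138), (104, 102, 96), (69, 62, 55), (72, 71, 60)]
(385, 736, 3)
```

View pics/jig.png

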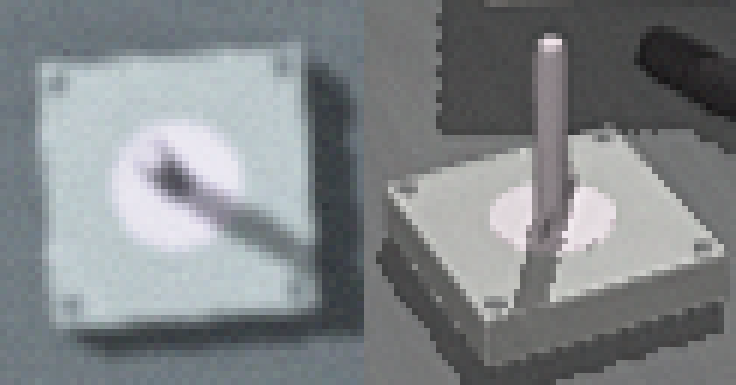

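In the crop the jig's four screw holes are at (58,80), (282,68), (295,292) and (70,305) in the left half, and (407,185), (603,135), (703,247) and (495,303) in the right half. The rod tip is at (551,42) on the right.

```bash
python3 - <<'E'
from h import *
d=grab('top'); s=grab('side')
a=np.array([[58,80],[282,68],[295,292],[70,305]])/7+[167.57,159.57]
b=(np.array([[407,185],[603,135],[703,247],[495,303]])-[364,0])/[6,385/60]+[216.5,142.5]
for e,p in ((d,a),(s,b)):
    w=onz(e,p,.025)[:,:2]; print(w.round(4).tolist(),w.mean(0)); 
    print(np.degrees(np.arctan2(*(w[0]-w[1])[::-1])),np.degrees(np.arctan2(*(w[3]-w[2])[::-1])),np.degrees(np.arctan2(*(w[0]-w[3])[::-1])), np.degrees(np.arctan2(*(w[1]-w[2])[::-1])),np.linalg.norm(w[0]-w[1]))
q=(np.array([[551,42]])-[364,0])/[6,385/60]+[216.5,142.5]
print('tip side',onz(s,q,.110))
m=(d['pixels'][158:216,165:222].min(2)>150).astype(np.uint8)
c=max(cv2.findContours(m,0,1)[0],key=cv2.contourArea).reshape(-1,2)+[165,158]
print(cv2.minAreaRect(onz(d,c,.025)[:,:2].astype(np.float32)))
# platen edge angle
m=(d['pixels'][180:225,305:356].min(2)>185).astype(np.uint8)
c=max(cv2.findContours(m,0,1)[0],key=cv2.contourArea).reshape(-1,2)+[305,180]
print('platen',cv2.minAreaRect(onz(d,c,.021)[:,:2].astype(np.float32)))
E
```

```text
[[0.6124, 0.2905], [0.6201, 0.1888], [0.5181, 0.1793], [0.5099, 0.2803]] [0.56511055 0.23473283]
94.36187236066203 94.64319994331947 5.658955612472382 5.350739513206617 0.10193391563897893
[[0.509, 0.2791], [0.6097, 0.2888], [0.6199, 0.1853], [0.5187, 0.1764]] [0.56430472 0.23242048]
-174.49823427741 -174.95281795969086 95.39333660861428 95.67049850550146 0.101174464998178
tip side [[0.56401134 0.2305632  0.11      ]]
((0.5659719109535217, 0.23563702404499054), (0.11825593560934067, 0.12046460062265396), 6.026819705963135)
platen ((0.5246061086654663, -0.20304420590400696), (0.08345628529787064, 0.08381550759077072), 75.81217956542969)
```

Emit:
{"fn": "send_rows", "kwargs": {"increments": [{"gripper":-1,"linear":[0.028,-0.05,0.01],"delta_rot":[0,0,-0.14]},{"gripper":-1,"linear":[0.056,-0.1,0.02],"delta_rot":[0,0,-0.28]},{"gripper":-1,"linear":[0.084,-0.15,0.02],"delta_rot":[0,0,-0.42]},{"gripper":-1,"linear":[0.1,-0.19,0.02],"delta_rot":[0,0,-0.56]},{"gripper":-1,"linear":[0.12,-0.23,0.02],"delta_rot":[0,0,-0.7]},{"gripper":-1,"linear":[0.14,-0.27,0.02],"delta_rot":[0,0,-0.84]},{"gripper":-1,"linear":[0.16,-0.31,0.02],"delta_rot":[0,0,-0.98]},{"gripper":-1,"linear":[0.18,-0.35,0.02],"delta_rot":[0,0,-1.1]}]}}

```text
clock: 1.2
position: [0.4281, 0.167, 0.2517]
ee_rot: [0.0, 0.7, 0.714, 0.0]
contact_force: [0.3, 0.3, -0.9]
width: 0.0851
gripper_force: 0.0
```

Emit:
{"fn": "send_rows", "kwargs": {"increments": [{"gripper":-1,"linear":[0.013,-0.048,0],"delta_rot":[0,0,-0.06]},{"gripper":-1,"linear":[0.026,-0.096,0],"delta_rot":[0,0,-0.12]},{"gripper":-1,"linear":[0.039,-0.144,0],"delta_rot":[0,0,-0.18]},{"gripper":-1,"linear":[0.052,-0.192,0],"delta_rot":[0,0,-0.24]},{"gripper":-1,"linear":[0.065,-0.24,0],"delta_rot":[0,0,-0.274]},{"gripper":-1,"linear":[0.078,-0.288,0],"delta_rot":[0,0,-0.274]},{"gripper":-1,"linear":[0.09,-0.336,-0.02],"delta_rot":[0,0,-0.274]},{"gripper":-1,"linear":[0.097,-0.372,-0.04],"delta_rot":[0,0,-0.274]}]}}

```text
clock: 2.0
position: [0.5256, -0.206, 0.2117]
ee_rot: [0.002, 0.789, 0.614, 0.001]
contact_force: [0.1, 0.5, -0.5]
width: 0.0855
gripper_force: 0.0
```

Emit:
{"fn": "send_rows", "kwargs": {"increments": [{"gripper":-1,"linear":[0,0,-0.05],"delta_rot":[0,0,0]},{"gripper":-1,"linear":[0,0,-0.09],"delta_rot":[0,0,0]},{"gripper":-1,"linear":[0,0,-0.11],"delta_rot":[0,0,0]},{"gripper":-1,"linear":[0,0,-0.11],"delta_rot":[0,0,0]}]}}

```text
clock: 2.4
position: [0.522, -0.2019, 0.098]
ee_rot: [-0.004, 0.789, 0.614, -0.002]
contact_force: [-0.3, -0.3, 0.7]
width: 0.0855
gripper_force: 0.0
```

```bash
python3 - <<'E'
from h import *
s=grab('side');d=grab('top')
o=np.hstack([cv2.resize(s['pixels'][190:340,220:370],None,fx=2.6,fy=2.6),cv2.resize(d['pixels'][150:250,280:380],(390,390))])
cv2.imwrite('pics/hover.png',o); print(get_state()['position'],get_state()['ee_rot'])
E
```

```text
[ 0.52487899 -0.20315653  0.10174984] [2.52684498e-04 7.89138110e-01 6.14215733e-01 1.17283473e-04]
```

View pics/hover.png

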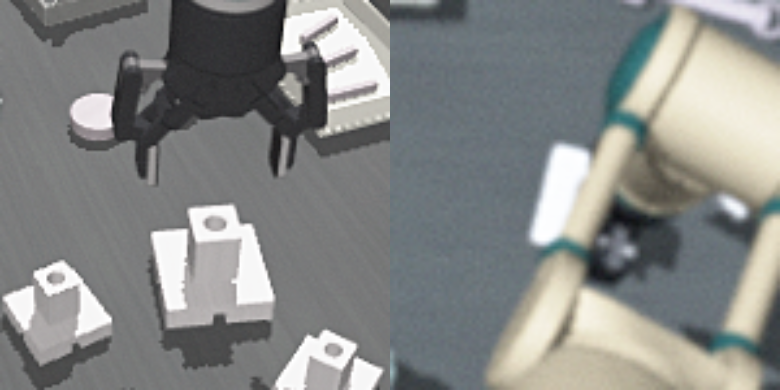

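The hover view shows the fingers straddling the hub, aligned and centred: in the left half the hub top is at (214,222) and the fingers are at (147,165) and (283,155). Descending.

Emit:
{"fn": "send_rows", "kwargs": {"increments": [{"gripper":-1,"linear":[0,0,-0.03],"delta_rot":[0,0,0]},{"gripper":-1,"linear":[0,0,-0.06],"delta_rot":[0,0,0]},{"gripper":-1,"linear":[0,0,-0.073],"delta_rot":[0,0,0]},{"gripper":-1,"linear":[0,0,-0.073],"delta_rot":[0,0,0]},{"gripper":-0.2,"linear":[0,0,-0.073],"delta_rot":[0,0,0]},{"gripper":0.2,"linear":[0,0,-0.073],"delta_rot":[0,0,0]},{"gripper":1,"linear":[0,0,-0.073],"delta_rot":[0,0,0]},{"gripper":1,"linear":[0,0,-0.073],"delta_rot":[0,0,0]}], "newtons": 50}}

```text
clock: 3.3
position: [0.525, -0.2032, 0.0296]
ee_rot: [0.001, 0.789, 0.614, 0.0]
contact_force: [-1.9, 0.8, 4.8]
width: 0.0334
gripper_force: 52.2
```

Emit:
{"fn": "send_rows", "kwargs": {"increments": [{"gripper":1,"linear":[0,0,0],"delta_rot":[0,0,0]},{"gripper":1,"linear":[0,0,0],"delta_rot":[0,0,0]},{"gripper":1,"linear":[0,0,0],"delta_rot":[0,0,0]}], "newtons": 80}}

```text
clock: 3.6
position: [0.525, -0.2032, 0.0297]
ee_rot: [0.001, 0.789, 0.614, 0.0]
contact_force: [-1.3, 1.1, 6.3]
width: 0.0333
gripper_force: 80.1
```

Emit:
{"fn": "send_rows", "kwargs": {"increments": [{"gripper":1,"linear":[0,0,0.01],"delta_rot":[0,0,0]},{"gripper":1,"linear":[0,0,0.03],"delta_rot":[0,0,0]},{"gripper":1,"linear":[0,0,0.06],"delta_rot":[0,0,0]},{"gripper":1,"linear":[0,0,0.09],"delta_rot":[0,0,0]},{"gripper":1,"linear":[0,0,0.12],"delta_rot":[0,0,0]},{"gripper":1,"linear":[0,0,0.14],"delta_rot":[0,0,0]},{"gripper":1,"linear":[0,0,0.14],"delta_rot":[0,0,0]},{"gripper":1,"linear":[0,0,0.14],"delta_rot":[0,0,0]}]}}

```text
clock: 4.4
position: [0.5236, -0.2025, 0.1675]
ee_rot: [-0.001, 0.789, 0.614, -0.0]
contact_force: [-0.3, 0.5, -5.7]
width: 0.0328
gripper_force: 80.8
```

Emit:
{"fn": "send_rows", "kwargs": {"increments": [{"gripper":1,"linear":[0.002,0.02,0],"delta_rot":[0,0,0.05]},{"gripper":1,"linear":[0.006,0.06,0],"delta_rot":[0,0,0.1]},{"gripper":1,"linear":[0.01,0.1,0],"delta_rot":[0,0,0.15]},{"gripper":1,"linear":[0.014,0.14,0],"delta_rot":[0,0,0.2]},{"gripper":1,"linear":[0.018,0.18,0],"delta_rot":[0,0,0.25]},{"gripper":1,"linear":[0.022,0.22,0],"delta_rot":[0,0,0.3]},{"gripper":1,"linear":[0.026,0.26,0],"delta_rot":[0,0,0.35]},{"gripper":1,"linear":[0.03,0.3,0],"delta_rot":[0,0,0.4]}]}}

```text
clock: 5.2
position: [0.5526, 0.0986, 0.1657]
ee_rot: [-0.002, 0.651, 0.759, -0.002]
contact_force: [0.1, 0.3, -5.8]
width: 0.033
gripper_force: 80.4
```

Emit:
{"fn": "send_rows", "kwargs": {"increments": [{"gripper":1,"linear":[0.002,0.03,0],"delta_rot":[0,0,0]},{"gripper":1,"linear":[0.004,0.06,0],"delta_rot":[0,0,0]},{"gripper":1,"linear":[0.006,0.09,0],"delta_rot":[0,0,0]},{"gripper":1,"linear":[0.008,0.115,0],"delta_rot":[0,0,0]},{"gripper":1,"linear":[0.0095,0.13,0],"delta_rot":[0,0,0]},{"gripper":1,"linear":[0.0095,0.136,0],"delta_rot":[0,0,0]},{"gripper":1,"linear":[0.0095,0.136,0],"delta_rot":[0,0,0]},{"gripper":1,"linear":[0.0095,0.136,0],"delta_rot":[0,0,0]}]}}

```text
clock: 6.0
position: [0.5636, 0.2318, 0.1678]
ee_rot: [0.0, 0.652, 0.759, -0.001]
contact_force: [-0.6, -0.2, -5.2]
width: 0.033
gripper_force: 80.4
```

```bash
python3 - <<'E'
from h import *
s=grab('side');d=grab('top')
o=np.hstack([cv2.resize(s['pixels'][80:210,190:320],(480,480)),cv2.resize(d['pixels'][140:230,150:240],(320,320)).repeat(1,0) if 0 else cv2.copyMakeBorder(cv2.resize(d['pixels'][150:220,160:230],(320,320)),0,160,0,0,0)])
cv2.imwrite('pics/overrod.png',o); print(get_state())
E
```

```text
{'clock': 6.1, 'qpos': array([ 2.76314987e-01,  3.67372379e-01,  1.52860127e+00, -7.46914783e-04,
        1.24619733e+00,  1.25746059e-01]), 'qd': array([ 0.00015923, -0.00358836, -0.0044019 ,  0.00327079,  0.00056825,
        0.00074614]), 'effort': array([ 2.65443390e-01, -4.90468526e+01, -2.54703337e+01, -6.45154651e-03,
        1.08344428e-02, -1.71160482e-03]), 'position': array([0.56385225, 0.23175903, 0.16821662]), 'ee_rot': array([ 1.35668530e-04,  6.51829525e-01,  7.58365388e-01, -4.36427118e-04]), 'contact_force': array([-0.31551593, -0.67302689, -5.17217448]), 'moment': array([-0.00998923, -0.00280781, -0.01439242]), 'gripper_force': 80.44623970985413, 'width': 0.03317127396429694}
```

View pics/overrod.png

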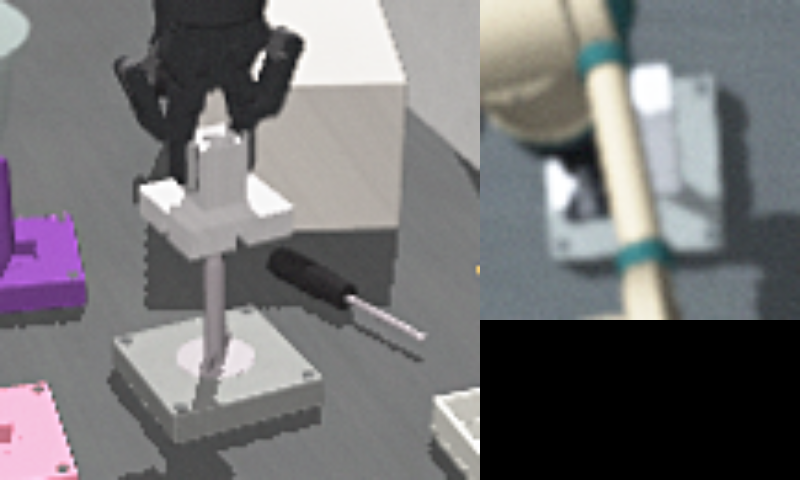

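The view shows the platen held square above the rod: plate corners in the left half at about (140,190) and (295,205), rod entering below at (213,260). A quick offset check in the same camera:

```bash
python3 - <<'E'
from h import *
s=grab('side');im=s['pixels']
p=np.array([[140,190],[295,205]])/(480/130)+[189.6,79.6]
w=onz(s,p,.1594); print(w,w.mean(0),np.linalg.norm(w[0]-w[1]))
# refine: plate mask corners and rod centreline
m=(im[120:160,222:275].min(2)>165).astype(np.uint8)
n,l,st,c=cv2.connectedComponentsWithStats(m);print(st[1:,:].tolist())
for r in range(152,174,4):
    row=im[r,238:260].min(1).astype(int); print(r,row.tolist())
# projection of predicted axis line at several heights
P=[[.564,.2325,z] for z in (.05,.08,.11,.138)];print(proj(s,P))
E
```

```text
[[0.51738819 0.25484525 0.1594    ]
 [0.61135067 0.19554999 0.1594    ]] [0.56436943 0.22519762 0.1594    ] 0.11110749923081496
[[22, 0, 2, 1, 2], [26, 0, 1, 1, 1], [6, 0, 47, 26, 521], [26, 5, 1, 1, 1], [31, 8, 1, 1, 1], [11, 21, 2, 1, 2], [30, 23, 1, 1, 1], [27, 24, 5, 4, 10], [20, 27, 5, 3, 7]]
152 [77, 77, 74, 78, 79, 78, 76, 108, 142, 146, 140, 135, 111, 72, 76, 77, 79, 75, 79, 77, 78, 75]
156 [80, 77, 78, 79, 78, 74, 78, 106, 139, 143, 140, 131, 109, 72, 77, 77, 76, 79, 77, 79, 80, 77]
160 [81, 81, 80, 80, 77, 78, 72, 96, 142, 142, 139, 133, 108, 71, 76, 75, 78, 77, 76, 78, 76, 76]
164 [124, 124, 122, 124, 126, 119, 117, 107, 135, 139, 140, 122, 116, 186, 189, 194, 192, 155, 108, 126, 170, 194]
168 [188, 193, 195, 196, 193, 196, 193, 138, 130, 139, 135, 124, 105, 155, 202, 195, 197, 193, 200, 199, 196, 194]
172 [189, 188, 186, 211, 223, 225, 230, 151, 125, 135, 136, 127, 94, 94, 211, 234, 227, 218, 183, 190, 190, 193]
[[247.62533339 168.21951791]
 [247.52559912 158.59568754]
 [247.42401104 148.72008362]
 [247.32753696 139.27150815]]
```

```bash
python3 - <<'E'
from h import *
s=grab('side');im=s['pixels'].min(2).astype(int)
for r in range(128,150,2): print(r,im[r,222:240].tolist(),'|',im[r,258:276].tolist())
for r in (118,120,122,124,126): print(r,im[r,236:262].tolist())
t=np.radians(-14.2+22.9)
for z in (.138,.159):
  c=[[.5639+.0566*np.cos(t+np.pi/4+k*np.pi/2),.2318+.0566*np.sin(t+np.pi/4+k*np.pi/2),z] for k in range(4)];print(proj(s,c).round(1).tolist())
E
```

```text
128 [119, 120, 121, 121, 98, 64, 62, 88, 52, 50, 51, 102, 158, 217, 255, 132, 9, 30] | [255, 251, 201, 154, 164, 167, 169, 168, 168, 167, 167, 168, 169, 173, 169, 171, 170, 171]
130 [122, 123, 121, 126, 64, 91, 247, 255, 253, 255, 255, 252, 250, 248, 250, 255, 255, 178] | [251, 247, 249, 251, 247, 179, 159, 166, 168, 168, 166, 167, 168, 171, 170, 170, 170, 166]
132 [123, 121, 123, 126, 65, 89, 156, 190, 249, 252, 247, 246, 245, 245, 246, 248, 255, 190] | [251, 247, 246, 246, 247, 250, 250, 228, 157, 165, 165, 166, 167, 168, 168, 168, 172, 169]
134 [122, 125, 123, 123, 59, 76, 163, 156, 145, 188, 249, 253, 248, 249, 253, 225, 229, 165] | [253, 247, 246, 246, 246, 246, 247, 249, 250, 248, 209, 163, 166, 167, 167, 169, 170, 172]
136 [123, 123, 123, 123, 121, 119, 159, 156, 153, 154, 144, 165, 243, 255, 160, 168, 174, 172] | [237, 254, 250, 249, 250, 252, 254, 244, 246, 234, 220, 173, 163, 167, 168, 169, 167, 170]
138 [122, 119, 122, 124, 119, 123, 130, 140, 156, 155, 153, 152, 150, 148, 159, 172, 177, 177] | [161, 164, 221, 181, 181, 149, 153, 151, 159, 160, 157, 160, 168, 172, 169, 170
[... 949 characters left out ...]
2, 164, 171, 151, 173, 173, 168, 116, 38, 118, 176, 170]
120 [44, 47, 42, 44, 74, 144, 133, 105, 232, 242, 157, 160, 164, 164, 160, 158, 156, 159, 160, 161, 159, 116, 46, 138, 173, 167]
122 [34, 43, 44, 42, 73, 144, 138, 85, 158, 155, 161, 157, 163, 161, 160, 159, 160, 158, 162, 161, 162, 117, 52, 151, 174, 168]
124 [37, 48, 46, 41, 75, 145, 142, 90, 161, 159, 164, 160, 161, 158, 161, 158, 160, 161, 163, 161, 161, 108, 56, 167, 174, 170]
126 [32, 45, 44, 37, 73, 144, 138, 89, 165, 158, 161, 160, 162, 162, 160, 157, 161, 160, 160, 159, 162, 180, 169, 164, 166, 170]
[[253.6, 130.3], [227.0, 136.7], [240.7, 149.2], [268.3, 142.2]]
[[253.6, 123.3], [226.7, 129.5], [240.5, 141.8], [268.4, 134.9]]
```

Predicted plate corners match the image within about 0.5 px (~1 mm), inside the taper's capture. Lowering gently.

Emit:
{"fn": "send_rows", "kwargs": {"increments": [{"gripper":1,"linear":[0,0.0005,-0.01],"delta_rot":[0,0,0]},{"gripper":1,"linear":[0,0.0005,-0.02],"delta_rot":[0,0,0]},{"gripper":1,"linear":[0,0.0005,-0.026],"delta_rot":[0,0,0]},{"gripper":1,"linear":[0,0.0005,-0.029],"delta_rot":[0,0,0]},{"gripper":1,"linear":[0,0.0005,-0.032],"delta_rot":[0,0,0]},{"gripper":1,"linear":[0,0.0005,-0.034],"delta_rot":[0,0,0]}]}}

```text
clock: 6.8
position: [0.564, 0.2336, 0.1341]
ee_rot: [0.0, 0.651, 0.759, 0.0]
contact_force: [0.0, 0.1, -5.1]
width: 0.0334
gripper_force: 80.6
```

Emit:
{"fn": "send_rows", "kwargs": {"increments": [{"gripper":1,"linear":[0,0,-0.002],"delta_rot":[0,0,0]},{"gripper":1,"linear":[0,0,-0.004],"delta_rot":[0,0,0]},{"gripper":1,"linear":[0,0,-0.005],"delta_rot":[0,0,0]},{"gripper":1,"linear":[0,0,-0.005],"delta_rot":[0,0,0]}]}}

```text
clock: 7.2
position: [0.5639, 0.2336, 0.1293]
ee_rot: [-0.0, 0.651, 0.759, -0.0]
contact_force: [0.7, 0.1, -4.6]
width: 0.033
gripper_force: 80.6
```

Emit:
{"fn": "send_rows", "kwargs": {"increments": [{"gripper":1,"linear":[0,0,-0.001],"delta_rot":[0,0,0]},{"gripper":1,"linear":[0,0,-0.002],"delta_rot":[0,0,0]},{"gripper":1,"linear":[0,0,-0.003],"delta_rot":[0,0,0]},{"gripper":1,"linear":[0,0,-0.003],"delta_rot":[0,0,0]}]}}

```text
clock: 7.6
position: [0.5638, 0.2335, 0.1262]
ee_rot: [-0.0, 0.651, 0.759, -0.0]
contact_force: [-0.1, 0.2, -4.8]
width: 0.033
gripper_force: 80.6
```

Emit:
{"fn": "send_rows", "kwargs": {"increments": [{"gripper":1,"linear":[0,0,-0.001],"delta_rot":[0,0,0]},{"gripper":1,"linear":[0,0,-0.002],"delta_rot":[0,0,0]},{"gripper":1,"linear":[0,0,-0.003],"delta_rot":[0,0,0]},{"gripper":1,"linear":[0,0,-0.003],"delta_rot":[0,0,0]}]}}

```text
clock: 8.0
position: [0.5639, 0.2337, 0.1232]
ee_rot: [-0.0, 0.651, 0.759, 0.0]
contact_force: [0.5, -0.4, -5.0]
width: 0.0328
gripper_force: 80.6
```

Emit:
{"fn": "send_rows", "kwargs": {"increments": [{"gripper":1,"linear":[0,0,-0.001],"delta_rot":[0,0,0]},{"gripper":1,"linear":[0,0,-0.003],"delta_rot":[0,0,0]},{"gripper":1,"linear":[0,0,-0.005],"delta_rot":[0,0,0]},{"gripper":1,"linear":[0,0,-0.006],"delta_rot":[0,0,0]}]}}

```text
clock: 8.4
position: [0.564, 0.2341, 0.1173]
ee_rot: [-0.0, 0.651, 0.759, 0.0]
contact_force: [-0.1, 2.8, -3.7]
width: 0.0331
gripper_force: 80.6
```

Emit:
{"fn": "send_rows", "kwargs": {"increments": [{"gripper":1,"linear":[0,0,-0.001],"delta_rot":[0,0,0]},{"gripper":1,"linear":[0,0,-0.003],"delta_rot":[0,0,0]},{"gripper":1,"linear":[0,0,-0.005],"delta_rot":[0,0,0]},{"gripper":1,"linear":[0,0,-0.006],"delta_rot":[0,0,0]}]}}

```text
clock: 8.8
position: [0.564, 0.2341, 0.1113]
ee_rot: [-0.0, 0.651, 0.759, 0.001]
contact_force: [0.0, 4.2, -3.1]
width: 0.0335
gripper_force: 80.6
```

```bash
python3 - <<'E'
from h import *
s=get_state(); print(s['position'],s['contact_force'],s['moment'])
E
```

```text
[0.56404996 0.23408509 0.11132828] [ 0.03067444  4.1658841  -3.0819708 ] [0.76000377 0.06868457 0.06532867]
```

The rod is pushing the platen toward +y, so I'll shift that way to relieve it.

Emit:
{"fn": "send_rows", "kwargs": {"increments": [{"gripper":1,"linear":[0,0.0005,0],"delta_rot":[0,0,0]},{"gripper":1,"linear":[0,0.001,0],"delta_rot":[0,0,0]},{"gripper":1,"linear":[0,0.001,0],"delta_rot":[0,0,0]}]}}

```text
clock: 9.1
position: [0.564, 0.2342, 0.1112]
ee_rot: [0.0, 0.651, 0.759, -0.0]
contact_force: [-0.2, 2.2, -4.7]
width: 0.0332
gripper_force: 80.7
```

Emit:
{"fn": "send_rows", "kwargs": {"increments": [{"gripper":1,"linear":[0,0,-0.002],"delta_rot":[0,0,0]},{"gripper":1,"linear":[0,0,-0.005],"delta_rot":[0,0,0]},{"gripper":1,"linear":[0,0,-0.008],"delta_rot":[0,0,0]},{"gripper":1,"linear":[0,0,-0.01],"delta_rot":[0,0,0]},{"gripper":1,"linear":[0,0,-0.01],"delta_rot":[0,0,0]}]}}

```text
clock: 9.6
position: [0.5637, 0.2343, 0.1006]
ee_rot: [-0.0, 0.651, 0.759, -0.0]
contact_force: [0.3, 1.3, -6.1]
width: 0.0331
gripper_force: 80.7
```

Emit:
{"fn": "send_rows", "kwargs": {"increments": [{"gripper":1,"linear":[0,0.0007,-0.003],"delta_rot":[0,0,0]},{"gripper":1,"linear":[0,0.0007,-0.008],"delta_rot":[0,0,0]},{"gripper":1,"linear":[0,0.0007,-0.013],"delta_rot":[0,0,0]},{"gripper":1,"linear":[0,0.0007,-0.017],"delta_rot":[0,0,0]},{"gripper":1,"linear":[0,0.0007,-0.018],"delta_rot":[0,0,0]}]}}

```text
clock: 10.1
position: [0.5634, 0.235, 0.0824]
ee_rot: [-0.0, 0.651, 0.759, -0.001]
contact_force: [0.3, 0.2, -5.5]
width: 0.0335
gripper_force: 80.7
```

Emit:
{"fn": "send_rows", "kwargs": {"increments": [{"gripper":1,"linear":[0,0,-0.003],"delta_rot":[0,0,0]},{"gripper":1,"linear":[0,0,-0.007],"delta_rot":[0,0,0]},{"gripper":1,"linear":[0,0,-0.01],"delta_rot":[0,0,0]},{"gripper":1,"linear":[0,0,-0.012],"delta_rot":[0,0,0]},{"gripper":1,"linear":[0,0,-0.012],"delta_rot":[0,0,0]}]}}

```text
clock: 10.6
position: [0.5637, 0.2352, 0.0709]
ee_rot: [-0.0, 0.651, 0.759, -0.0]
contact_force: [-0.2, 0.5, -4.6]
width: 0.0333
gripper_force: 80.7
```

Emit:
{"fn": "send_rows", "kwargs": {"increments": [{"gripper":1,"linear":[0,0,-0.002],"delta_rot":[0,0,0]},{"gripper":1,"linear":[0,0,-0.004],"delta_rot":[0,0,0]},{"gripper":1,"linear":[0,0,-0.005],"delta_rot":[0,0,0]},{"gripper":1,"linear":[0,0,-0.005],"delta_rot":[0,0,0]}]}}

```text
clock: 11.0
position: [0.5638, 0.2352, 0.0661]
ee_rot: [-0.0, 0.651, 0.759, -0.0]
contact_force: [-0.8, 0.7, -4.8]
width: 0.0331
gripper_force: 80.7
```

Emit:
{"fn": "send_rows", "kwargs": {"increments": [{"gripper":1,"linear":[0,0,-0.001],"delta_rot":[0,0,0]},{"gripper":1,"linear":[0,0,-0.002],"delta_rot":[0,0,0]},{"gripper":1,"linear":[0,0,-0.003],"delta_rot":[0,0,0]},{"gripper":1,"linear":[0,0,-0.003],"delta_rot":[0,0,0]}]}}

```text
clock: 11.4
position: [0.5641, 0.2353, 0.0636]
ee_rot: [0.0, 0.651, 0.759, 0.0]
contact_force: [-0.6, -0.3, -3.4]
width: 0.0327
gripper_force: 80.6
```

Emit:
{"fn": "send_rows", "kwargs": {"increments": [{"gripper":1,"linear":[0,0,-0.001],"delta_rot":[0,0,0]},{"gripper":1,"linear":[0,0,-0.002],"delta_rot":[0,0,0]},{"gripper":1,"linear":[0,0,-0.002],"delta_rot":[0,0,0]},{"gripper":1,"linear":[0,0,-0.002],"delta_rot":[0,0,0]}]}}

```text
clock: 11.8
position: [0.5641, 0.2353, 0.0616]
ee_rot: [0.0, 0.651, 0.759, 0.0]
contact_force: [-0.6, -0.2, -0.6]
width: 0.0334
gripper_force: 80.8
```

Emit:
{"fn": "send_rows", "kwargs": {"increments": [{"gripper":1,"linear":[0,0,0],"delta_rot":[0,0,0.02]},{"gripper":1,"linear":[0,0,0],"delta_rot":[0,0,0.04]},{"gripper":1,"linear":[0,0,0],"delta_rot":[0,0,0.04]}]}}

```text
clock: 12.1
position: [0.5641, 0.2353, 0.0614]
ee_rot: [0.0, 0.636, 0.772, 0.0]
contact_force: [-0.2, 0.3, -0.6]
width: 0.033
gripper_force: 80.9
```

```bash
cat > st.py <<'E'
from h import *
s=get_state();q=s['ee_rot']
print(s['position'].round(4),s['contact_force'].round(2),s['moment'].round(3),'yline',round(np.degrees(2*np.arctan2(q[2],q[1]))-90,2))
E
python3 st.py
```

```text
[0.5641 0.2353 0.0614] [-0.21  0.29 -0.57] [-0.03   0.065  0.071] yline 11.04
```

Emit:
{"fn": "send_rows", "kwargs": {"increments": [{"gripper":1,"linear":[0,0,0],"delta_rot":[0,0,0.03]},{"gripper":1,"linear":[0,0,0],"delta_rot":[0,0,0.06]},{"gripper":1,"linear":[0,0,0],"delta_rot":[0,0,0.08]},{"gripper":1,"linear":[0,0,0],"delta_rot":[0,0,0.08]}]}}

```text
clock: 12.5
position: [0.5641, 0.2353, 0.0614]
ee_rot: [0.0, 0.605, 0.796, 0.0]
contact_force: [-0.4, -0.5, -1.7]
width: 0.0335
gripper_force: 81.0
```

Emit:
{"fn": "send_rows", "kwargs": {"increments": [{"gripper":1,"linear":[0,0,0],"delta_rot":[0,0,0.02]},{"gripper":1,"linear":[0,0,0],"delta_rot":[0,0,0.04]},{"gripper":1,"linear":[0,0,0],"delta_rot":[0,0,0.04]}]}}

```text
clock: 12.8
position: [0.564, 0.2353, 0.0614]
ee_rot: [0.0, 0.588, 0.809, 0.0]
contact_force: [-0.5, -0.1, -0.3]
width: 0.033
gripper_force: 81.0
```

Emit:
{"fn": "send_rows", "kwargs": {"increments": [{"gripper":1,"linear":[0,0,0],"delta_rot":[0,0,0.02]},{"gripper":1,"linear":[0,0,0],"delta_rot":[0,0,0.04]},{"gripper":1,"linear":[0,0,0],"delta_rot":[0,0,0.04]}]}}

```text
clock: 13.1
position: [0.5637, 0.2353, 0.0613]
ee_rot: [-0.0, 0.572, 0.82, -0.0]
contact_force: [-1.6, -0.6, -1.2]
width: 0.033
gripper_force: 81.1
```

```bash
python3 st.py
```

```text
[0.5637 0.2353 0.0613] [-1.55 -0.63 -1.2 ] [ 0.067  0.113 -0.039] yline 20.21
```

Emit:
{"fn": "send_rows", "kwargs": {"increments": [{"gripper":1,"linear":[-0.0005,0,0],"delta_rot":[0,0,0.02]},{"gripper":1,"linear":[-0.0005,0,0],"delta_rot":[0,0,0.04]},{"gripper":1,"linear":[-0.0005,0,0],"delta_rot":[0,0,0.04]}]}}

```text
clock: 13.4
position: [0.5635, 0.2353, 0.0614]
ee_rot: [0.0, 0.556, 0.831, 0.0]
contact_force: [-0.5, 0.3, -0.5]
width: 0.0333
gripper_force: 81.1
```

Emit:
{"fn": "send_rows", "kwargs": {"increments": [{"gripper":1,"linear":[0,0,0],"delta_rot":[0,0,0.02]},{"gripper":1,"linear":[0,0,0],"delta_rot":[0,0,0.04]},{"gripper":1,"linear":[0,0,0],"delta_rot":[0,0,0.04]}]}}

```text
clock: 13.7
position: [0.5633, 0.2353, 0.0613]
ee_rot: [-0.0, 0.539, 0.842, -0.0]
contact_force: [-0.9, -0.8, -1.2]
width: 0.0329
gripper_force: 81.1
```

Emit:
{"fn": "send_rows", "kwargs": {"increments": [{"gripper":1,"linear":[0,0,0],"delta_rot":[0,0,0.02]},{"gripper":1,"linear":[0,0,0],"delta_rot":[0,0,0.04]},{"gripper":1,"linear":[0,0,0],"delta_rot":[0,0,0.04]}]}}

```text
clock: 14.0
position: [0.5632, 0.2353, 0.0613]
ee_rot: [-0.0, 0.522, 0.853, -0.0]
contact_force: [-1.0, 0.4, -1.5]
width: 0.0331
gripper_force: 81.1
```

```bash
python3 st.py
```

```text
[0.5632 0.2353 0.0613] [-1.04  0.37 -1.49] [0.016 0.164 0.022] yline 27.08
```

Emit:
{"fn": "send_rows", "kwargs": {"increments": [{"gripper":1,"linear":[-0.0004,0,0],"delta_rot":[0,0,0.02]},{"gripper":1,"linear":[-0.0004,0,0],"delta_rot":[0,0,0.04]},{"gripper":1,"linear":[-0.0004,0,0],"delta_rot":[0,0,0.04]}]}}

```text
clock: 14.3
position: [0.563, 0.2353, 0.0613]
ee_rot: [0.0, 0.505, 0.863, 0.0]
contact_force: [-2.0, 0.1, -1.1]
width: 0.0329
gripper_force: 81.1
```

Emit:
{"fn": "send_rows", "kwargs": {"increments": [{"gripper":1,"linear":[0,0,0],"delta_rot":[0,0,0.02]},{"gripper":1,"linear":[0,0,0],"delta_rot":[0,0,0.04]},{"gripper":1,"linear":[0,0,0],"delta_rot":[0,0,0.04]}]}}

```text
clock: 14.6
position: [0.5628, 0.2352, 0.0613]
ee_rot: [-0.0, 0.487, 0.873, -0.0]
contact_force: [-2.0, -0.6, -0.6]
width: 0.033
gripper_force: 81.1
```

Emit:
{"fn": "send_rows", "kwargs": {"increments": [{"gripper":1,"linear":[0,0,0],"delta_rot":[0,0,0.02]},{"gripper":1,"linear":[0,0,0],"delta_rot":[0,0,0.04]},{"gripper":1,"linear":[0,0,0],"delta_rot":[0,0,0.04]}]}}

```text
clock: 14.9
position: [0.5627, 0.2351, 0.0612]
ee_rot: [-0.0, 0.47, 0.883, -0.0]
contact_force: [-2.9, -1.0, -0.4]
width: 0.0333
gripper_force: 81.1
```

```bash
python3 st.py
```

```text
[0.5627 0.2351 0.0612] [-2.9  -1.04 -0.4 ] [-0.062  0.322 -0.045] yline 33.96
```

Emit:
{"fn": "send_rows", "kwargs": {"increments": [{"gripper":1,"linear":[-0.0015,-0.0004,0],"delta_rot":[0,0,0.02]},{"gripper":1,"linear":[-0.0015,-0.0004,0],"delta_rot":[0,0,0.04]},{"gripper":1,"linear":[-0.0015,-0.0004,0],"delta_rot":[0,0,0.04]}]}}

```text
clock: 15.2
position: [0.5622, 0.235, 0.0616]
ee_rot: [0.001, 0.452, 0.892, 0.001]
contact_force: [0.3, -0.2, -0.7]
width: 0.0337
gripper_force: 81.1
```

Emit:
{"fn": "send_rows", "kwargs": {"increments": [{"gripper":1,"linear":[-0.0002,-0.0001,0],"delta_rot":[0,0,0.02]},{"gripper":1,"linear":[-0.0002,-0.0001,0],"delta_rot":[0,0,0.04]},{"gripper":1,"linear":[-0.0002,-0.0001,0],"delta_rot":[0,0,0.04]}]}}

```text
clock: 15.5
position: [0.5618, 0.2349, 0.0615]
ee_rot: [0.0, 0.434, 0.901, 0.0]
contact_force: [0.6, -0.4, -1.0]
width: 0.033
gripper_force: 81.1
```

Emit:
{"fn": "send_rows", "kwargs": {"increments": [{"gripper":1,"linear":[-0.0002,-0.0001,0],"delta_rot":[0,0,0.02]},{"gripper":1,"linear":[-0.0002,-0.0001,0],"delta_rot":[0,0,0.04]},{"gripper":1,"linear":[-0.0002,-0.0001,0],"delta_rot":[0,0,0.04]}]}}

```text
clock: 15.8
position: [0.5614, 0.2347, 0.0614]
ee_rot: [0.0, 0.416, 0.909, 0.0]
contact_force: [1.8, 0.4, -0.2]
width: 0.033
gripper_force: 81.1
```

```bash
python3 st.py
```

```text
[0.5614 0.2347 0.0614] [ 1.76  0.45 -0.24] [ 0.047 -0.217 -0.048] yline 40.83
```

Emit:
{"fn": "send_rows", "kwargs": {"increments": [{"gripper":1,"linear":[0.0005,0,0],"delta_rot":[0,0,0.02]},{"gripper":1,"linear":[0.0005,0,0],"delta_rot":[0,0,0.04]},{"gripper":1,"linear":[0.0005,0,0],"delta_rot":[0,0,0.04]}]}}

```text
clock: 16.1
position: [0.5612, 0.2345, 0.0612]
ee_rot: [-0.0, 0.398, 0.918, -0.0]
contact_force: [-0.4, -1.0, -0.1]
width: 0.033
gripper_force: 81.1
```

Emit:
{"fn": "send_rows", "kwargs": {"increments": [{"gripper":1,"linear":[0,0,0],"delta_rot":[0,0,0.02]},{"gripper":1,"linear":[0,0,0],"delta_rot":[0,0,0.04]},{"gripper":1,"linear":[0,0,0],"delta_rot":[0,0,0.04]}]}}

```text
clock: 16.4
position: [0.5611, 0.2344, 0.0611]
ee_rot: [-0.0, 0.379, 0.925, -0.0]
contact_force: [-0.1, -2.4, -0.4]
width: 0.0332
gripper_force: 81.0
```

Emit:
{"fn": "send_rows", "kwargs": {"increments": [{"gripper":1,"linear":[0,0,0],"delta_rot":[0,0,0.02]},{"gripper":1,"linear":[0,0,0],"delta_rot":[0,0,0.04]},{"gripper":1,"linear":[0,0,0],"delta_rot":[0,0,0.04]}]}}

```text
clock: 16.7
position: [0.5613, 0.2346, 0.0606]
ee_rot: [-0.0, 0.361, 0.933, -0.0]
contact_force: [0.9, -0.5, -5.4]
width: 0.0332
gripper_force: 80.5
```

```bash
python3 st.py
```

```text
[0.5613 0.2346 0.0606] [ 0.86 -0.53 -5.41] [-0.131  0.     0.013] yline 47.71
```

At about 47.7° the force went back to the bare weight (−5.4 N): the slot has caught the key. No more turning; lowering.

Emit:
{"fn": "send_rows", "kwargs": {"increments": [{"gripper":1,"linear":[0,0,-0.001],"delta_rot":[0,0,0]},{"gripper":1,"linear":[0,0,-0.002],"delta_rot":[0,0,0]},{"gripper":1,"linear":[0,0,-0.003],"delta_rot":[0,0,0]},{"gripper":1,"linear":[0,0,-0.003],"delta_rot":[0,0,0]}]}}

```text
clock: 17.1
position: [0.5614, 0.2346, 0.0579]
ee_rot: [-0.0, 0.361, 0.933, -0.0]
contact_force: [0.0, -0.4, -5.8]
width: 0.0335
gripper_force: 80.5
```

```bash
python3 st.py
```

```text
[0.5614 0.2346 0.0579] [ 0.02 -0.39 -5.76] [-0.15  -0.037  0.027] yline 47.67
```

Emit:
{"fn": "send_rows", "kwargs": {"increments": [{"gripper":1,"linear":[0,0,-0.001],"delta_rot":[0,0,0]},{"gripper":1,"linear":[0,0,-0.002],"delta_rot":[0,0,0]},{"gripper":1,"linear":[0,0,-0.0025],"delta_rot":[0,0,0]},{"gripper":1,"linear":[0,0,-0.0025],"delta_rot":[0,0,0]}]}}

```text
clock: 17.5
position: [0.5615, 0.2346, 0.0557]
ee_rot: [-0.0, 0.361, 0.933, -0.0]
contact_force: [-1.0, -2.7, -5.8]
width: 0.0334
gripper_force: 80.4
```

Emit:
{"fn": "send_rows", "kwargs": {"increments": [{"gripper":1,"linear":[0,0,-0.0005],"delta_rot":[0,0,0]},{"gripper":1,"linear":[0,0,-0.001],"delta_rot":[0,0,0]},{"gripper":1,"linear":[0,0,-0.001],"delta_rot":[0,0,0]}]}}

```text
clock: 17.8
position: [0.5616, 0.2346, 0.0548]
ee_rot: [0.0, 0.361, 0.933, -0.0]
contact_force: [-0.3, -2.0, -5.1]
width: 0.0331
gripper_force: 80.6
```

Emit:
{"fn": "send_rows", "kwargs": {"increments": [{"gripper":1,"linear":[0,0,-0.0005],"delta_rot":[0,0,0]},{"gripper":1,"linear":[0,0,-0.001],"delta_rot":[0,0,0]},{"gripper":1,"linear":[0,0,-0.001],"delta_rot":[0,0,0]}]}}

```text
clock: 18.1
position: [0.5616, 0.2346, 0.0547]
ee_rot: [0.0, 0.361, 0.933, 0.0]
contact_force: [-2.8, -2.9, 4.6]
width: 0.033
gripper_force: 81.8
```

```bash
python3 st.py
```

```text
[0.5616 0.2346 0.0547] [-2.8  -2.87  4.59] [-0.446  0.386 -0.003] yline 47.67
```

The platen is home: TCP z is 0.0547 as expected, with firm contact of about 10 N. Opening and retreating straight up.

Emit:
{"fn": "send_rows", "kwargs": {"increments": [{"gripper":1,"linear":[0,0,0.0007],"delta_rot":[0,0,0]},{"gripper":0.2,"linear":[0,0,0.0007],"delta_rot":[0,0,0]},{"gripper":-0.4,"linear":[0,0,0.0007],"delta_rot":[0,0,0]},{"gripper":-1,"linear":[0,0,0.0007],"delta_rot":[0,0,0]},{"gripper":-1,"linear":[0,0,0.0007],"delta_rot":[0,0,0]},{"gripper":-1,"linear":[0,0,0.0007],"delta_rot":[0,0,0]}]}}

```text
clock: 18.7
position: [0.5621, 0.235, 0.0547]
ee_rot: [0.0, 0.361, 0.933, 0.0]
contact_force: [-0.3, 0.4, 0.7]
width: 0.0852
gripper_force: 0.0
```

Emit:
{"fn": "send_rows", "kwargs": {"increments": [{"gripper":-1,"linear":[0,0,0.01],"delta_rot":[0,0,0]},{"gripper":-1,"linear":[0,0,0.03],"delta_rot":[0,0,0]},{"gripper":-1,"linear":[0,0,0.06],"delta_rot":[0,0,0]},{"gripper":-1,"linear":[0,0,0.1],"delta_rot":[0,0,0]},{"gripper":-1,"linear":[0,0,0.14],"delta_rot":[0,0,0]},{"gripper":-1,"linear":[0,0,0.16],"delta_rot":[0,0,0]},{"gripper":-1,"linear":[0,0,0.16],"delta_rot":[0,0,0]}]}}

```text
clock: 19.4
position: [0.5638, 0.2354, 0.2195]
ee_rot: [0.004, 0.361, 0.933, 0.003]
contact_force: [-0.8, -0.1, -0.7]
width: 0.0849
gripper_force: 0.0
```

```bash
python3 st.py; python3 - <<'E'
from h import *
s=grab('side');cv2.imwrite('pics/end.png',cv2.resize(s['pixels'][90:270,170:350],(560,560)))
E
```

```text
[0.5638 0.2354 0.2195] [-0.76 -0.07 -0.71] [0.067 0.006 0.027] yline 47.68
```

View pics/end.png

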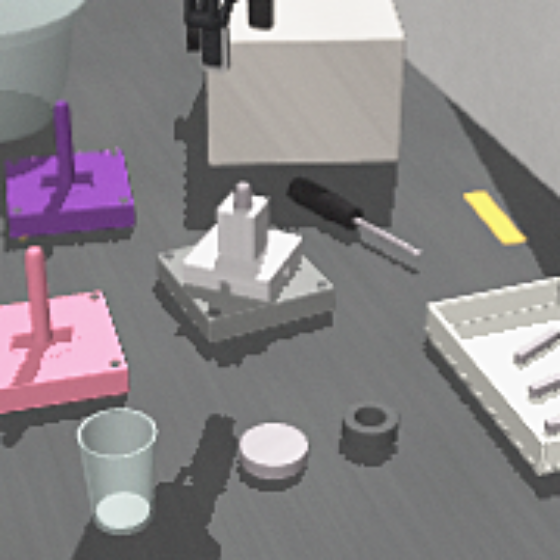

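The platen lies flat on the jig base at (243,262), with the rod tip showing above the hub at (243,187). The gripper is clear and the bystanders are where they were.

```bash
python3 -c "
from rig import sign_off
print(sign_off())"
```

```text
the job is handed in; nothing more can be done
None
```

The platen is home: it sits flat on the jig's base with its slot over the key, the gripper is open and clear, no bystander looks moved, and the job was handed in at about 19.5 s (sign-off gave no verdict).

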